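# Find the packer that fits beside the outlet screen

## Robot

A 6-joint arm with a two-finger parallel gripper is mounted at the origin on the work surface. World frame = base frame: x ahead of the robot, y to its left, z up, the work surface at z = 0. Lengths are in m, angles in rad, forces in N, time in s.
With the tool pointing down it reaches from about 0.225 to 0.725 m from the base axis. Payload 3.1 kg.
Tool frame: the origin (TCP) lies midway between the tips of the shut fingers; the grasp point (between the pads) lies 19 mm behind it; z points along the fingers, y is the line along which they close (so a half turn about z gives the same grasp; the last joint's range is limited). The gripper opens to 85 mm and grips with 20 to 120 N. Pads are 22 mm wide; open, the fingers measure 114 mm over their backs; the gripper's body (76 mm by 85 mm) begins 54 mm behind the grasp point. The pads swing forward as they close: fully open they stand 13 mm farther back than shut.
Start: joints at [-1.274, 0.048, 0.099, 1.622, 0, 1.443], TCP at [0.216, -0.478, 0.231] pointing down, gripper open.
Joint ranges: [-2.91, 2.91], [-0.99, 1.94], [-1.21, 1.42], [-2.12, 2.29], [-1.49, 1.47], [-3.14, 3.14]. Speed limits (rad/s): [2.79, 2.79, 3.14, 3.14, 3.14, 3.14].

## Interface

Orientations are given as a 3x3 rotation matrix whose columns are the frame's x, y, z axes.
In Python, from station import telemetry, eyes, job gives the robot as it stands.
- The arm moves only by the tool carry_out, never from a script. Its argument "increments" is a list of rows, each an object with "grip": the finger opening in mm, from 0 to 85.4; "offset": the shift along the tool's x, y, z in units of 60 mm (1.0 is 60 mm), a list of three; "turn": the turn, a rotation vector about the tool's x, y, z in units of 5 degrees (1.0 is 5 degrees), a list of three. In form: [{"grip": grip, "offset": [x, y, z], "turn": [wx, wy, wz]}, ...]. A call has 1 to 20 rows; each row shifts and turns the commanded pose from where the row before left it, along the tool's axes as they then stand; what a row does not reach is not made up. A row lasts 1/8 s, in which the tool goes at most 62.5 mm and 10.7 degrees, less where a joint would pass 70% of its speed; a pose out of reach is approached as far as the arm can. A call is refused whole if a number of a shift passes 1 or a number of a turn 1, either way. A call with a gripper value outside its range is refused whole. The fingers move at their own pace and stop on an object; "force" is the grip in N (left out, the last holds). Time passes only in rows, so rows that do not move let the fingers close. It gives the time, the measured TCP pose, the force, the opening and the grip force at its end, in the units of the state.
- telemetry.state(): the state, without advancing time (a new reading comes with each control period).
- eyes.get_image(name): name is "scene" or "side" or "wrist"; returns a dict with "pixels" (384x512x3 uint8, red, green, blue), "range_z" (384x512 float32, m along the optical axis (not along the pixel's ray), 0 where there is no reading), "fx", "fy", "cx", "cy" (pixels), "R" (3x3) and "t" (3): a world point X has camera coordinates R X + t. Camera axes: x right, y down, z forward; pixel columns grow to the right and rows downward; lengths in m; the calibration is good to about 2 mm. A picture is of the moment at which its call begins.
- job.sign_off(): hands the job in; it is judged then, once.
The state is a dict: "time": time; "qpos": joint angles; "dq": joint speeds; "effort": joint torques, N m; "ee_pos": TCP position; "tcp_rot": TCP orientation; "wrist_force": force on the tool from outside, world axes, zero at the start; "wrist_torque": the same for the moment, N m; "opening": finger opening in m; "gripper_force": force on a finger pad.
Only numpy, scipy, OpenCV 4.12 (cv2) and the standard library are available. Lean on these libraries where they do the work, as an engineer would, in place of code of your own. Each camera call takes 0.05 s, during which the arm holds its last target. There are 200 camera calls.

## Task

The outlet screen sits loose in its slanted guide: find out which packer plate fills the gap in front of it. Try the packers in the slot one at a time, the thinnest (yellow) first, pushed fully home, then the next size up, and leave the thickest one that goes fully home standing in the slot with its cross bar down on the slot's sides. Hang the other two upright in the notches of the rack and do not push about or tip over the things on the bench.

Things in the scene. Friction and masses are not known exactly. Their poses are not given: they have to be found in the camera images.
- slot: slanted slot of the outlet box. Origin: middle of the top edge of its lower face, the grey guide (x = 0), 120 mm up. z: out of the slot along its faces, 30 deg from vertical towards its front; x: square across the gap to the steel screen; y: along the gap. Blades go in along -z, 78 wide x 85 deep. White cheeks at |y| 39 to 55 mm end at z = 0 and carry the cross bar: home = packer frame at z = 0, z along slot z
- screen_zone (a point): point in the slot's mouth, 4 mm from the grey guide across the gap, midway along it. The screen's flat steel face is parallel to the guide at a fixed, unknown distance of 9 to 22 mm from it; neither gives way. Both lips are rounded, radius 5 mm. A packer let go within 10 mm of home and not jammed slides home by its weight and lies on the grey guide
- outlet: white outlet box carrying the slot, fixed to the bench, upright. Origin on the bench, 120 mm straight below the slot's origin; x from its front (robot's side) to its back. White base 126 mm wide from x = -30 to 120, block 100 high and 170 wide from x = 90 to 140 mm. In front of and above the slot it is open, but for the pipe
- spray_pipe (a point): middle of the black spray pipe over the outlet box, radius 16 mm (orange ends 19), 200 mm long along the box's y, axis 275 mm up and 45 mm behind the slot's origin: it bars the way straight down. Two arms (radius 11, same height) run back from it 70 mm at y = -70 and 70 mm to posts down to the box
- rack: grey rack on a black base 190 x 130 mm (x, y), fixed to the bench. Origin: underside centre, on the bench. Two walls along x at |y| 43 to 57 mm, tops 95 mm up, with notches 24 mm wide and 12 mm deep (teeth up to 107 mm) at x = -48, 0, 48 mm. A packer hangs with its cross bar over both walls, its x along the rack's x, origin at y = 0, 95 mm up; any notch takes any packer
- thin: yellow packer, about 120 g, hanging upright in a rack notch (which one varies). Blade 8 mm thick (x), 70 wide (y), 75 deep (to z = -75; half-round foot edge) under a cross bar 14 x 120 x 14 mm (x, y, z) whose ends carry it; grip post 14 x 24 mm (x, y) up the middle from bar top to z = 60. Origin: centre of the bar's underside, z up the post. Same turned half round about z
- medium: orange packer, about 160 g, hanging upright in a rack notch (which one varies). Blade 13 mm thick (x), 70 wide (y), 75 deep (to z = -75; half-round foot edge) under a cross bar 14 x 120 x 14 mm (x, y, z) whose ends carry it; grip post 14 x 24 mm (x, y) up the middle from bar top to z = 60. Origin: centre of the bar's underside, z up the post. Same turned half round about z
- thick: blue packer, about 200 g, hanging upright in a rack notch (which one varies). Blade 18 mm thick (x), 70 wide (y), 75 deep (to z = -75; half-round foot edge) under a cross bar 14 x 120 x 14 mm (x, y, z) whose ends carry it; grip post 14 x 24 mm (x, y) up the middle from bar top to z = 60. Origin: centre of the bar's underside, z up the post. Same turned half round about z
- standpipe: bystander: grey pipe stub standing upright, diameter 56 mm, 120 mm high; origin at its underside centre
- algae: bystander: green glass bottle, diameter 64 mm, 120 mm high; origin at its underside centre
- oyster_a: bystander: brown oyster, diameter 86 mm, 25 mm high; origin at its underside centre
- oyster_b: bystander: brown oyster, diameter 86 mm, 25 mm high; origin at its underside centre
- oyster_c: bystander: brown oyster, diameter 86 mm, 25 mm high; origin at its underside centre
- jug: bystander: clear plastic jug, diameter 84 mm, 100 mm high; origin at its underside centre
- sieve: bystander: white ring sieve, diameter 130 mm, 50 mm high; origin at its underside centre
Not all that is in view belongs to the job. Of the things shaped like the thin, the yellow one is meant. There is more than one size of the thick; the job needs the smaller.

How it is judged:
On the way, in this order (a step that is already met when the one before it is completed fails the run):
1. the yellow (thinnest) packer has been pushed fully home in the slot (x of thin in the frame of slot between 0 and 0.03 m and y of thin in the frame of slot between -0.012 and 0.012 m and angle between the z axis of thin and the z axis of slot, either way round below 0.14 rad and z of thin in the frame of slot between -0.004 and 0.005 m), for 0.1 s.
2. the orange (middle) packer has been tried: its foot brought into the slot's mouth (or it has gone in), touching the outlet box (x of medium in the frame of slot between 0 and 0.03 m and y of medium in the frame of slot between -0.012 and 0.012 m and angle between the z axis of medium and the z axis of slot, either way round below 0.14 rad and z of medium in the frame of slot below 0.082 m and contact force between medium and outlet above 0.3 N), for 0.02 s.
At the end, for the whole second after the job is handed in: the thickest packer the gap takes (play under 1.5 mm for the next size is forgiven) is fully home in the slot, within 5 mm, 12 mm of the middle and 8 degrees; the other two hang in rack notches within 6 mm of seated height and 8 degrees of upright; all at rest (((x of thin in the frame of slot between 0 and 0.03 m and y of thin in the frame of slot between -0.012 and 0.012 m and angle between the z axis of thin and the z axis of slot, either way round below 0.14 rad and z of thin in the frame of slot between -0.004 and 0.005 m and x of medium in the frame of rack between -0.07 and 0.07 m and y of medium in the frame of rack between -0.02 and 0.02 m and z of medium in the frame of rack between 0.089 and 0.101 m and angle between each of medium, thick's own z axis and vertical below 0.14 rad and x of thick in the frame of rack between -0.07 and 0.07 m and y of thick in the frame of rack between -0.02 and 0.02 m and z of thick in the frame of rack between 0.089 and 0.101 m and x of screen_c0 in the frame of slot below 0.0215 m) or (x of medium in the frame of slot between 0 and 0.03 m and y of medium in the frame of slot between -0.012 and 0.012 m and angle between the z axis of medium and the z axis of slot, either way round below 0.14 rad and z of medium in the frame of slot between -0.004 and 0.005 m and x of thin in the frame of rack between -0.07 and 0.07 m and y of thin in the frame of rack between -0.02 and 0.02 m and z of thin in the frame of rack between 0.089 and 0.101 m and angle between each of thin, thick's own z axis and vertical below 0.14 rad and x of thick in the frame of rack between -0.07 and 0.07 m and y of thick in the frame of rack between -0.02 and 0.02 m and z of thick in the frame of rack between 0.089 and 0.101 m and x of screen_c0 in the frame of slot below 0.0265 m) or (x of thick in the frame of slot between 0 and 0.03 m and y of thick in the frame of slot between -0.012 and 0.012 m and angle between the z axis of thick and the z axis of slot, either way round below 0.14 rad and z of thick in the frame of slot between -0.004 and 0.005 m and x of thin in the frame of rack between -0.07 and 0.07 m and y of thin in the frame of rack between -0.02 and 0.02 m and z of thin in the frame of rack between 0.089 and 0.101 m and angle between each of thin, medium's own z axis and vertical below 0.14 rad and x of medium in the frame of rack between -0.07 and 0.07 m and y of medium in the frame of rack between -0.02 and 0.02 m and z of medium in the frame of rack between 0.089 and 0.101 m)) and linear speed of each of thin, medium, thick below 0.02 m/s); the robot touches nothing.
It fails at once if a bystander is pushed more than 40 mm (distance of any of standpipe, algae, oyster_a, oyster_b, oyster_c, jug, sieve from where it was at the start of the episode above 0.04 m).
It fails at once if a bystander is tipped over (angle between any of standpipe, algae, oyster_a, oyster_b, oyster_c, jug, sieve's own z axis and vertical above 0.6 rad).
It also fails if it takes over 72 s, if anything falls off the work surface, if the arm or the gripper's body presses on something with over 40 N, if the wrist force passes 120 N, or if a joint passes its speed limit or range.

## Working session

There is one attempt and no reset: what is moved stays moved. The work goes in short steps, Python scripts to look and compute and a tool call to move; the robot and the scene stay as the last step left them, time stands still between calls to the robot, and variables do not carry over. Pictures are saved under pics/ and viewed, at most 10 in all, crops included, and the job is handed in when it is done.

Besides the shell and the picture viewer there is one more tool, called after ">>>" by a JSON object that holds its "api" and its "payload", one argument or row to a line. carry_out: Moves the arm, as the interface text tells. Its arguments: {"type":"object","properties":{"increments":{"type":"array","items":{"type":"object","properties":{"grip":{"type":"number"},"offset":{"type":"array","items":{"type":"number"}},"turn":{"type":"array","items":{"type":"number"}}}}},"force":{"type":"number"}},"required":["increments"]}

```bash
mkdir -p pics
cat > h.py <<'E'
import numpy as np, cv2
from station import telemetry, eyes, job
def grab(name):
    im=eyes.get_image(name); np.savez('pics/%s.npz'%name,**im); return im
def load(name): return np.load('pics/%s.npz'%name)
def cloud(im):
    d=np.array(im['range_z']);v,u=np.mgrid[:384,:512]
    P=np.stack([(u-im['cx'])/im['fx']*d,(v-im['cy'])/im['fy']*d,d],-1)
    W=(P-im['t'])@np.array(im['R']); W[d<=0]=np.nan; return W
def proj(im,X):
    c=np.array(im['R'])@np.array(X)+im['t']; return c[0]/c[2]*im['fx']+im['cx'],c[1]/c[2]*im['fy']+im['cy']
E
python3 - <<'E'
from h import *
a=[grab(n) for n in('scene','side','wrist')]
for n,i in zip('sdw',a): print(n,-np.array(i['R']).T@i['t'],i['fx'],np.array(i['R'])[2])
cv2.imwrite('pics/a.png',cv2.resize(a[0]['pixels'][:,:,::-1],(800,600),interpolation=cv2.INTER_CUBIC))
cv2.imwrite('pics/b.png',cv2.resize(a[1]['pixels'][:,:,::-1],(800,600),interpolation=cv2.INTER_CUBIC))
s=telemetry.state();print(s['ee_pos'],s['tcp_rot'],s['time'])
E
```

```text
s [ 1.35015404 -0.27491378  1.22183165] 382.13280132512665 [-0.62771944  0.20952213 -0.74971246]
d [0.37204278 0.73666331 0.79003735] 350.7673591224117 [ 0.14733156 -0.77395983 -0.61585679]
w [ 0.28014286 -0.45001872  0.37274876] 303.8587846405972 [-0.25342145 -0.111907   -0.96086128]
[ 0.21621722 -0.47787877  0.23034474] [[ 9.11137971e-01  4.12101102e-01 -5.28437660e-04]
 [ 4.12101355e-01 -9.11136204e-01  1.81396725e-03]
 [ 2.66059219e-04 -1.87054432e-03 -9.99998215e-01]] 0.15
```

View pics/a.png

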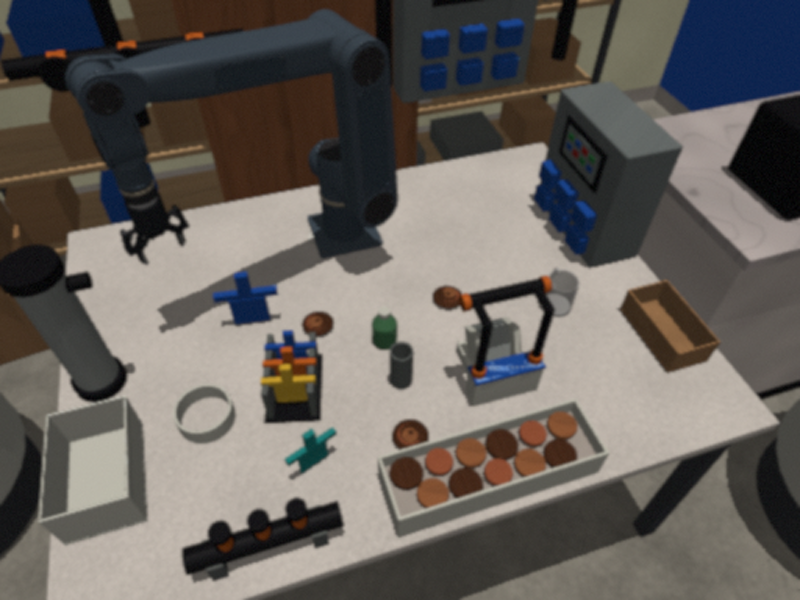

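View pics/b.png

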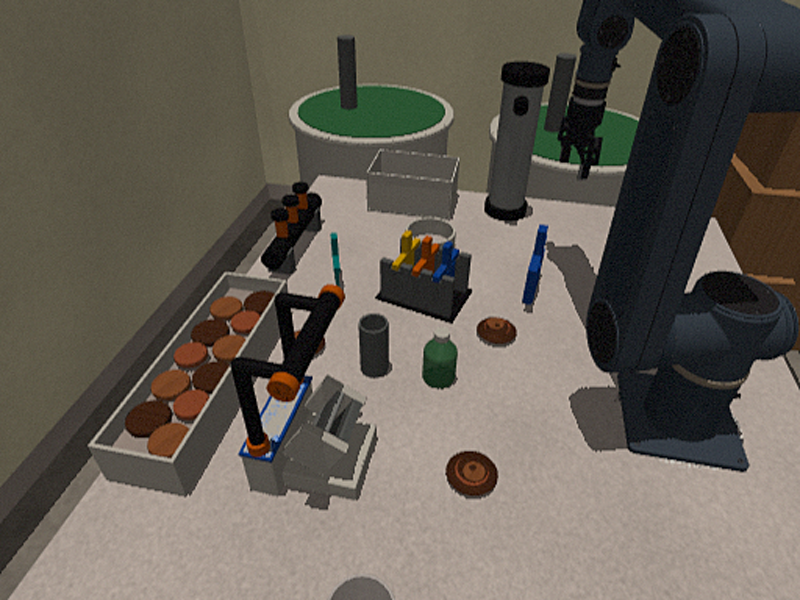

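Scene picture: yellow (290,380), orange (290,358) and blue (292,343) hang in the rack. The big blue at (245,300) and the teal one at (312,450) stand outside it. The outlet is at (500,345), its pipe at (508,292).

Run:
```python
from h import *
np.set_printoptions(precision=4,suppress=True)
out=[]
for n in('scene','side'):
    im=load(n);W=cloud(im);hsv=cv2.cvtColor(im['pixels'],cv2.COLOR_RGB2HSV);H,S,V=[hsv[...,k].astype(int) for k in range(3)]
    x0,x1,y0,y1=(165,210,205,270) if n=='scene' else (240,305,145,205)
    B=np.zeros((384,512),bool);B[y0:y1,x0:x1]=1
    for c,(a,b) in dict(yellow=(20,32),orange=(3,16),blue=(100,125)).items():
        m=B&(H>=a)&(H<=b)&(S>130)&(V>50); P=W[m];P=P[np.isfinite(P[:,0])]
        bar=P[(P[:,2]>.097)&(P[:,2]<.112)];post=P[P[:,2]>.125]; top=P[P[:,2]>.149]
        if len(bar)<5: print(n,c,len(P));continue
        cc=bar.mean(0);u=np.linalg.svd((bar-cc)[:,:2])[2][0];s=(bar-cc)[:,:2]@u
        print(n,c,len(P),'bar mid',cc[:2]+u*(s.max()+s.min())/2,'dir',np.degrees(np.arctan2(u[1],u[0])),'len',np.ptp(s),'post',post.mean(0) if len(post) else 0,'top',top.mean(0) if len(top) else 0,np.nanmax(P[:,2]))
    # pipe
    x0,x1,y0,y1=(285,360,170,205) if n=='scene' else (160,225,180,260)
    B[:]=0;B[y0:y1,x0:x1]=1
    m=B&(W[...,2]>.24)&(W[...,2]<.32);P=W[m];o=W[m&(S>140)&(H<20)]
    c=P.mean(0);u=np.linalg.svd(P-c)[2][0]
    print(n,'pipe',len(P),c,u,P.min(0),P.max(0)); 
    from scipy.cluster.vq import kmeans
    print(kmeans(o,2,seed=1)[0])
    cr=im['pixels'][130:275,150:375] if n=='scene' else im['pixels'][140:330,140:330]
    out.append(cv2.resize(cr[:,:,::-1],(800,516) if n=='scene' else (600,600),interpolation=cv2.INTER_CUBIC)); cv2.imwrite('pics/c_%s.png'%n,out[-1])
```

```text
scene yellow 468 bar mid [ 0.5611 -0.2676] dir -105.89738853747522 len 0.11829180732299469 post [ 0.5626 -0.2679  0.1461] top [ 0.5603 -0.2671  0.155 ] 0.15925686193440985
scene orange 378 bar mid [ 0.5149 -0.2531] dir -104.84638473594698 len 0.11701303011511015 post [ 0.5176 -0.2555  0.1469] top [ 0.5151 -0.2554  0.1549] 0.16210491496845675
scene blue 169 bar mid [ 0.4692 -0.2439] dir -105.63474681620744 len 0.1127242496104203 post [ 0.4711 -0.2442  0.1458] top [ 0.4693 -0.2435  0.1558] 0.15886756611962397
scene pipe 793 [0.6213 0.22   0.2852] [ 0.1256  0.992  -0.0105] [0.5814 0.1183 0.2492] [0.6853 0.3214 0.3001]
[[0.614  0.3072 0.2892]
 [0.6048 0.1252 0.2855]]
side yellow 225 bar mid [ 0.5549 -0.2649] dir 74.21951956721658 len 0.12387075541615339 post [ 0.5559 -0.2626  0.1428] top [ 0.5559 -0.2654  0.1537] 0.15719073822842444
side orange 228 bar mid [ 0.5085 -0.2529] dir 74.59774306055364 len 0.12103184703515099 post [ 0.5103 -0.2492  0.1436] top [ 0.5107 -0.2521  0.1539] 0.15692914066490507
side blue 191 bar mid [ 0.4628 -0.2405] dir 74.58889211368276 len 0.11984984269349384 post [ 0.465  -0.237   0.1444] top [ 0.465  -0.2414  0.1537] 0.15703427786998803
side pipe 1796 [0.6096 0.2297 0.283 ] [ 0.0925 -0.9956 -0.0116] [0.5786 0.1182 0.2401] [0.6769 0.3203 0.2969]
[[0.5997 0.3097 0.2827]
 [0.6019 0.1384 0.2852]]
```

View pics/c_side.png

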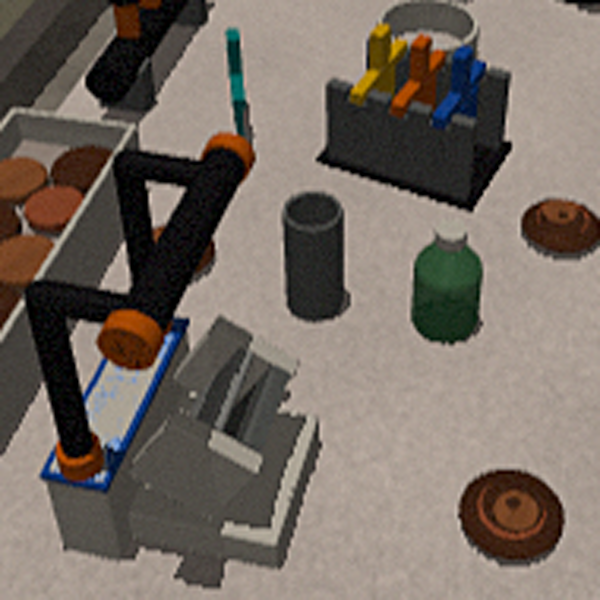

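View pics/c_scene.png

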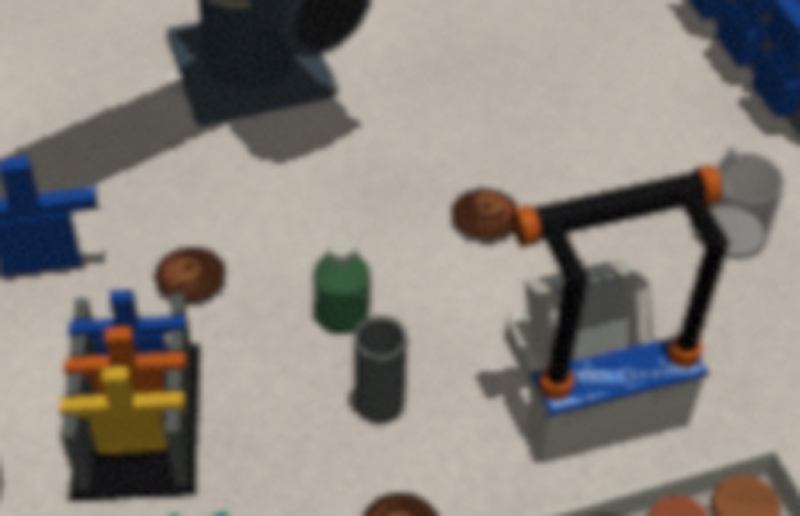

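Side crop: the slot's mouth is at about (240,395), between the guide (right, 265,420) and the screen (left, 215,400). Rack packers are yellow, orange, blue at (380,60), (420,70), (465,80). These match the description: the yellow is the only yellow one, and the blue in the rack is the smaller than the loose one. Now I fit the models to both point clouds.

```bash
cat > fit.py <<'E'
from h import *
from scipy.optimize import least_squares
def box(P,lo,hi):
    lo,hi=np.array(lo),np.array(hi);q=np.abs(P-(lo+hi)/2)-(hi-lo)/2
    return np.linalg.norm(np.maximum(q,0),axis=1)+np.minimum(q.max(1),0)
def cyl(P,a,b,r):
    a,b=np.array(a),np.array(b);L=np.linalg.norm(b-a);u=(b-a)/L;s=(P-a)@u
    q=np.stack([np.linalg.norm(P-a-s[:,None]*u,axis=1)-r,np.abs(s-L/2)-L/2],1)
    return np.linalg.norm(np.maximum(q,0),axis=1)+np.minimum(q.max(1),0)
def packer(P,t=.008,z=0.095):
    P=P-[0,0,z];return np.min([box(P,[-t/2,-.035,-.075],[t/2,.035,0]),box(P,[-.007,-.06,0],[.007,.06,.014]),box(P,[-.007,-.012,.014],[.007,.012,.06])],0)
def rack(P):
    b=[box(P,[-.095,-.065,0],[.095,.065,.006])]
    for s in(-1,1):
        lo,hi=sorted((s*.043,s*.057));b.append(box(P,[-.09,lo,0],[.09,hi,.095]))
        for x0,x1 in((-.09,-.06),(-.036,-.012),(.012,.036),(.06,.09)): b.append(box(P,[x0,lo,.09],[x1,hi,.107]))
    return np.min(b,0)
def outlet(P):
    b=[box(P,[.09,-.085,0],[.14,.085,.1]),cyl(P,[.045,-.1,.275],[.045,.1,.275],.016)]
    b+=[cyl(P,[.045,s*.07,.275],[.115,s*.07,.275],.011) for s in(-1,1)]+[cyl(P,[.115,s*.07,.1],[.115,s*.07,.275],.011) for s in(-1,1)]
    return np.min(b,0)
def loc(P,p):
    c,s=np.cos(p[2]),np.sin(p[2]);Q=P-[p[0],p[1],0];return np.stack([c*Q[:,0]+s*Q[:,1],-s*Q[:,0]+c*Q[:,1],Q[:,2]],1)
def fit(f,P,p,cut=.012,dz=False):
    p=np.array(p,float)
    for c in(.03,.02,cut,cut):
        Q=P[np.abs(f(loc(P,p)))<c]
        p=least_squares(lambda p:f(loc(Q,p)),p,loss='soft_l1',f_scale=.002).x
    return p,len(Q),np.sqrt(np.mean(f(loc(Q,p))**2))
E
python3 - <<'E'
from fit import *
np.set_printoptions(precision=4,suppress=True)
C={}
for n in('scene','side'):
    im=load(n);W=cloud(im);hsv=cv2.cvtColor(im['pixels'],cv2.COLOR_RGB2HSV);H,S,V=[hsv[...,k].astype(int) for k in range(3)]
    ok=np.isfinite(W[...,0])
    for c,(a,b),t,x in(('yellow',(20,32),.008,.558),('orange',(3,16),.013,.511),('blue',(100,125),.018,.465)):
        near=np.hypot(W[...,0]-x,W[...,1]+.254)<.075
        C[n,c]=W[ok&near&(H>=a)&(H<=b)&(S>130)&(V>50)&(W[...,2]>.08)]
        C[n,'t'+c]=t;C[n,'x'+c]=x
    C[n,'rack']=W[ok&(S<90)&(np.hypot(W[...,0]-.511,W[...,1]+.254)<.13)&(W[...,2]>.012)&(W[...,2]<.115)]
    C[n,'out']=W[ok&(np.hypot(W[...,0]-.62,W[...,1]-.22)<.2)&(W[...,2]>.04)&(W[...,2]<.32)&(W[...,0]>.52)]
for src in(('scene',),('side',),('scene','side')):
    g=lambda k:np.concatenate([C[s,k] for s in src])
    print(src)
    for c in('yellow','orange','blue'):
        t=C['side','t'+c];print(c,*fit(lambda P:packer(P,t),g(c),[C['side','x'+c],-.254,-.27]))
    print('rack',*fit(rack,g('rack'),[.511,-.254,-.27]))
    p,n,r=fit(outlet,g('out'),[.57,.22,-.08]);print('outlet',p,n,r)
    Q=loc(g('out'),p)-[0,0,.12];X=Q[:,0]*.866+Q[:,2]*.5;Z=-.5*Q[:,0]+.866*Q[:,2];Y=Q[:,1]
    for s in(-1,1):
        m=(np.abs(s*Y-.047)<.006)&(np.abs(Z)<.012)&(np.abs(X-.005)<.02);print(' cheek z',s,m.sum(),np.median(Z[m]) if m.any() else 0)
E
```

```text
('scene',)
yellow [ 0.5584 -0.2661 -0.2622] 276 0.0019881777142173973
orange [ 0.512  -0.2545 -0.2521] 235 0.002063496067531001
blue [ 0.4649 -0.2466 -0.2534] 160 0.002081994494585763
rack [ 0.5078 -0.2533 -0.2537] 532 0.0030675208741481204
outlet [ 0.5569  0.2205 -0.0232] 2131 0.0025645996285678283
 cheek z -1 14 0.0013965442984019206
 cheek z 1 14 0.001687338822885091
('side',)
yellow [ 0.5575 -0.2673 -0.2535] 204 0.0012598240947977962
orange [ 0.5109 -0.255  -0.2496] 202 0.0012167039498113504
blue [ 0.4641 -0.2433 -0.2393] 174 0.0011714277144859544
rack [ 0.5149 -0.2567 -0.2526] 1368 0.0017959990184009513
outlet [ 0.5543  0.2196 -0.0223] 4015 0.0016685532977958751
 cheek z -1 61 -0.0002727556332534366
 cheek z 1 79 0.0001542229940250184
('scene', 'side')
yellow [ 0.5578 -0.2673 -0.2598] 480 0.0017301642525338265
orange [ 0.5114 -0.255  -0.2529] 437 0.0017572604908567514
blue [ 0.465  -0.2435 -0.246 ] 334 0.0017501760192260352
rack [ 0.5078 -0.2546 -0.2508] 1901 0.002352651151681027
outlet [ 0.5552  0.2195 -0.0196] 6146 0.0021970828826984113
 cheek z -1 77 0.0002686689880931105
 cheek z 1 90 0.0006262877747760832
```

```bash
cat > plan.py <<'E'
from h import *
from scipy.spatial.transform import Rotation as Ro
import json
PSI=-.022; SO=np.array([.555,.220,.120])
cz=np.cos(PSI);sz=np.sin(PSI)
SR=np.array([[.866*cz,-sz,-.5*cz],[.866*sz,cz,-.5*sz],[.5,0,.866]])   # slot axes
RY=-.2535; RO=np.array([.5112,-.2550,.095])
RR=np.array([[np.cos(RY),-np.sin(RY),0],[np.sin(RY),np.cos(RY),0],[0,0,1]])
F=np.diag([-1,1,-1.])  # tool y = packer y, tool z = -packer z
NOTCH=dict(thin=.048,medium=0,thick=-.048)
def slot(x,y,z): return SO+SR@[x,y,z],SR@F      # TCP pose at slot coords
def rack(x,y,z): return RO+RR@[x,y,z],RR@F
def rows(way,start=None,final=True):
    """way: list of (p,R,nmin); prints rows"""
    s=telemetry.state();p=np.array(s['ee_pos']);R=np.array(s['tcp_rot'])
    if start: p,R=start
    out=[]
    for (pt,Rt),n in way:
        rv=(Ro.from_matrix(R).inv()*Ro.from_matrix(Rt)).as_rotvec(degrees=True)
        n=max(n,int(np.ceil(np.linalg.norm(pt-p)/.056)),int(np.ceil(np.abs(rv).max()/4.9)))
        p0,R0=p.copy(),R.copy()
        for k in range(1,n+1):
            g=p0+(pt-p0)*k/n; G=R0@Ro.from_rotvec(rv*k/n,degrees=True).as_matrix()
            o=np.clip(np.round(R.T@(g-p)/.06,2),-1,1)
            w=np.clip(np.round(Ro.from_matrix(R.T@G).as_rotvec(degrees=True)/5,2),-1,1)
            p=p+R@o*.06; R=R@Ro.from_rotvec(w*5,degrees=True).as_matrix()
            out.append(f'{{"offset":{json.dumps((o+0.).tolist())},"turn":{json.dumps((w+0.).tolist())}}}')
        out.append('--')
    print(len(out)-len(way),'rows\n'+',\n'.join(out))
    return p,R
def st():
    s=telemetry.state();p,R=np.array(s['ee_pos']),np.array(s['tcp_rot'])
    a=SR.T@(p-SO);b=RR.T@(p-RO)
    print('t',round(s['time'],2),'tcp',p.round(4),'slot',a.round(4),'rack',b.round(4),'F',np.round(s['wrist_force'],1),'T',np.round(s['wrist_torque'],2),'open',round(s['opening'],4),'gf',round(s['gripper_force'],1),'q',np.round(s['qpos'],2),'tilt/err deg slot',(Ro.from_matrix((SR@F).T@R).as_rotvec(degrees=True)).round(1),'rack',(Ro.from_matrix((RR@F).T@R).as_rotvec(degrees=True)).round(1))
E
python3 - <<'E'
from plan import *
np.set_printoptions(precision=3,suppress=True)
W=cloud(load('scene')).reshape(-1,3);W=W[np.isfinite(W[:,0])]
m=(W[:,2]>.14)&(W[:,0]>.15)&(W[:,0]<.7)&(W[:,1]<-.15)
q=W[m];h,_,_=np.histogram2d(q[:,0],q[:,1],[np.arange(.15,.71,.05),np.arange(-.8,-.14,.05)]);
import itertools
for i,j in itertools.product(*map(range,h.shape)):
    if h[i,j]>5:
        k=(np.floor((q[:,0]-.15)/.05)==i)&(np.floor((q[:,1]+.8)/.05)==j);print(round(.15+.05*i,2),round(-.8+.05*j,2),int(h[i,j]),q[k,2].max())
E
```

```text
0.15 -0.55 50 0.7032592195216781
0.15 -0.5 115 0.706969740762356
0.15 -0.45 174 0.6999374341986253
0.15 -0.4 105 0.6929912303405482
0.15 -0.35 134 0.6900951227801306
0.15 -0.3 161 0.6867307865365639
0.15 -0.25 424 0.6830697398264555
0.15 -0.2 436 0.677693123259005
0.2 -0.55 419 0.6960515937625282
0.2 -0.5 962 0.7063309377895485
0.2 -0.45 1031 0.7030285816685414
0.2 -0.4 505 0.6937746193486793
0.2 -0.35 470 0.689628663782044
0.2 -0.3 391 0.6842102237810556
0.2 -0.25 71 0.6696904510109273
0.25 -0.75 11 0.4042812951386643
0.25 -0.7 15 0.40224714586577714
0.25 -0.55 153 0.684955887822898
0.25 -0.5 1133 0.7065309505225325
0.25 -0.45 141 0.7035683492678276
0.25 -0.35 93 0.18371792946803994
0.3 -0.75 166 0.40433204467849715
0.3 -0.7 172 0.4068342964134354
0.3 -0.65 103 0.40340725397769933
0.35 -0.75 650 0.4052291458628118
0.35 -0.7 1198 0.40714972910921005
0.35 -0.65 340 0.4053177723516418
0.4 -0.75 103 0.4023686700606425
0.4 -0.7 209 0.403974479249503
0.45 -0.3 9 0.15891986978564349
0.45 -0.25 34 0.16065920116438218
0.5 -0.3 31 0.16210491496845675
0.5 -0.25 15 0.1594737844225263
0.55 -0.3 48 0.15925686193440985
```

>>> {"api": "carry_out", "payload": {
  "increments": [
    {"offset": [0,0,-0.5],"turn": [0,0,-1]},
    {"offset": [0,0,0],"turn": [0,0,-1]},
    {"offset": [0,0,0],"turn": [0,0,-1]},
    {"offset": [0,0,0],"turn": [0,0,-1]},
    {"offset": [0,0,0],"turn": [0,0,-1]},
    {"offset": [0,0,0],"turn": [0,0,-1]},
    {"offset": [0,0,0],"turn": [0,0,-1]},
    {"offset": [0,0,0],"turn": [0,0,-1]},
    {"offset": [0,0,0],"turn": [0,0,-1]},
    {"offset": [0,0,0],"turn": [0,0,-1]},
    {"offset": [0,0,0],"turn": [0,0,-1]},
    {"offset": [0,0,0],"turn": [0,0,-1]},
    {"offset": [0,0,0],"turn": [0,0,-1]},
    {"offset": [0,0,0],"turn": [0,0,-1]},
    {"offset": [0,0,0],"turn": [0,0,-1]},
    {"offset": [0,0,0],"turn": [0,0,-1]},
    {"offset": [0,0,0],"turn": [0,0,-1]}
  ],
  "force": 60
}}

```text
invalid input
```

>>> {"api": "carry_out", "payload": {
  "increments": [
    {"grip": 60,"offset": [0,0,-0.5],"turn": [0,0,-1]},
    {"grip": 60,"offset": [0,0,0],"turn": [0,0,-1]},
    {"grip": 60,"offset": [0,0,0],"turn": [0,0,-1]},
    {"grip": 60,"offset": [0,0,0],"turn": [0,0,-1]},
    {"grip": 60,"offset": [0,0,0],"turn": [0,0,-1]},
    {"grip": 60,"offset": [0,0,0],"turn": [0,0,-1]},
    {"grip": 60,"offset": [0,0,0],"turn": [0,0,-1]},
    {"grip": 60,"offset": [0,0,0],"turn": [0,0,-1]},
    {"grip": 60,"offset": [0,0,0],"turn": [0,0,-1]},
    {"grip": 60,"offset": [0,0,0],"turn": [0,0,-1]},
    {"grip": 60,"offset": [0,0,0],"turn": [0,0,-1]},
    {"grip": 60,"offset": [0,0,0],"turn": [0,0,-1]},
    {"grip": 60,"offset": [0,0,0],"turn": [0,0,-1]},
    {"grip": 60,"offset": [0,0,0],"turn": [0,0,-1]},
    {"grip": 60,"offset": [0,0,0],"turn": [0,0,-1]},
    {"grip": 60,"offset": [0,0,0],"turn": [0,0,-1]},
    {"grip": 60,"offset": [0,0,0],"turn": [0,0,-1]}
  ],
  "force": 60
}}

```text
time: 2.28
ee_pos: [0.2163, -0.4781, 0.2608]
tcp_rot: [[-0.334, 0.943, -0.0], [0.943, 0.334, 0.001], [0.001, 0.0, -1.0]]
wrist_force: [-0.4, 0.0, 0.0]
opening: 0.06
gripper_force: 0.0
```

```bash
sed -i "s/out.append(f'{{{{\"offset\"/out.append(f'{{{{\"grip\":{GRIP},\"offset\"/; s/^PSI/GRIP=60\nPSI/" plan.py
python3 - <<'E'
from plan import *
st(); rows([(rack(.048,0,.12),1),(rack(.048,0,.023),1)])
E
```

```text
t 2.27 tcp [ 0.2163 -0.4781  0.2608] slot [-0.2096 -0.7054  0.2836] rack [-0.2295 -0.2899  0.1658] F [-0.4  0.   0. ] T [-0.03  0.05 -0.06] open 0.06 gf 0.0 q [-1.27  0.06  0.17  1.68 -0.   -0.04] tilt/err deg slot [18.1 26.3 67.6] rack [-0.   0.1 56. ]
14 rows
{"offset":[0.12, 0.54, 0.06],"turn":[0.0, 0.0, -0.93]},
{"offset":[0.07, 0.56, 0.07],"turn":[0.0, 0.0, -0.94]},
{"offset":[0.03, 0.55, 0.06],"turn":[0.0, 0.0, -0.93]},
{"offset":[-0.02, 0.56, 0.06],"turn":[0.0, 0.0, -0.93]},
{"offset":[-0.06, 0.56, 0.07],"turn":[0.0, 0.0, -0.93]},
{"offset":[-0.11, 0.54, 0.06],"turn":[0.0, 0.0, -0.94]},
{"offset":[-0.15, 0.54, 0.07],"turn":[0.01, -0.01, -0.93]},
{"offset":[-0.19, 0.52, 0.06],"turn":[0.0, 0.0, -0.93]},
{"offset":[-0.24, 0.51, 0.06],"turn":[0.0, 0.0, -0.94]},
{"offset":[-0.28, 0.48, 0.07],"turn":[0.0, 0.0, -0.93]},
{"offset":[-0.31, 0.46, 0.06],"turn":[0.0, 0.0, -0.93]},
{"offset":[-0.35, 0.43, 0.06],"turn":[0.0, 0.0, -0.94]},
--,
{"offset":[0.0, 0.0, 0.81],"turn":[0.0, 0.0, 0.0]},
{"offset":[0.0, 0.0, 0.81],"turn":[0.0, 0.0, 0.0]},
--
```

>>> {"api": "carry_out", "payload": {
  "increments": [
    {"grip": 60,"offset": [0.12,0.54,0.06],"turn": [0,0,-0.93]},
    {"grip": 60,"offset": [0.07,0.56,0.07],"turn": [0,0,-0.94]},
    {"grip": 60,"offset": [0.03,0.55,0.06],"turn": [0,0,-0.93]},
    {"grip": 60,"offset": [-0.02,0.56,0.06],"turn": [0,0,-0.93]},
    {"grip": 60,"offset": [-0.06,0.56,0.07],"turn": [0,0,-0.93]},
    {"grip": 60,"offset": [-0.11,0.54,0.06],"turn": [0,0,-0.94]},
    {"grip": 60,"offset": [-0.15,0.54,0.07],"turn": [0,0,-0.93]},
    {"grip": 60,"offset": [-0.19,0.52,0.06],"turn": [0,0,-0.93]},
    {"grip": 60,"offset": [-0.24,0.51,0.06],"turn": [0,0,-0.94]},
    {"grip": 60,"offset": [-0.28,0.48,0.07],"turn": [0,0,-0.93]},
    {"grip": 60,"offset": [-0.31,0.46,0.06],"turn": [0,0,-0.93]},
    {"grip": 60,"offset": [-0.35,0.43,0.06],"turn": [0,0,-0.94]},
    {"grip": 60,"offset": [0,0,0],"turn": [0,0,0]}
  ]
}}

```text
time: 3.9
ee_pos: [0.5592, -0.2666, 0.2141]
tcp_rot: [[-0.968, 0.25, -0.002], [0.25, 0.968, 0.002], [0.002, 0.001, -1.0]]
wrist_force: [-0.3, -0.0, -0.3]
opening: 0.0601
gripper_force: 0.0
```

Run:
```python
from plan import *
st(); im=grab('wrist'); cv2.imwrite('pics/w1.png',im['pixels'][:,:,::-1])
for p in ((.048,0,.06),(.048,.06,.014),(.048,-.06,.014),(0,0,.06)): print(p,np.round(proj(im,RO+RR@p)))
rows([(rack(.048,0,.023),1)])
```

```text
t 3.9 tcp [ 0.5592 -0.2666  0.2141] slot [ 0.0599 -0.4864  0.074 ] rack [0.0494 0.0008 0.1191] F [-0.3 -0.  -0.3] T [-0.01  0.01 -0.  ] open 0.0601 gf 0.0 q [-0.55  0.3   0.35  1.62  0.   -0.3 ] tilt/err deg slot [ 3.4 30.  12.9] rack [-0.1  0.1 -0. ]
(0.048, 0, 0.06) [250. 206.]
(0.048, 0.06, 0.014) [321. 188.]
(0.048, -0.06, 0.014) [179. 188.]
(0, 0, 0.06) [250. 136.]
2 rows
{"offset":[0.0, 0.0, 0.8],"turn":[0.0, -0.01, -0.01]},
{"offset":[0.01, 0.0, 0.81],"turn":[0.0, -0.01, 0.0]},
--
```

View pics/w1.png

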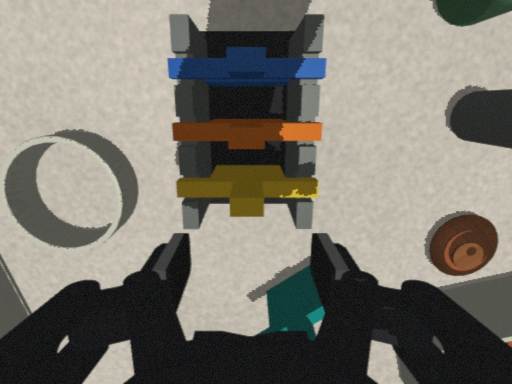

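Wrist picture: the yellow post top is at (247,206), predicted (250,206). The orange is at (247,137), the blue at (247,58). The fit is good to 2–3 mm, so I descend and grip.

>>> {"api": "carry_out", "payload": {
  "increments": [
    {"grip": 60,"offset": [0.01,-0.03,0.8],"turn": [0,0,0]},
    {"grip": 60,"offset": [0.01,0,0.8],"turn": [0,0,0]},
    {"grip": 10,"offset": [0,0,0],"turn": [0,0,0]},
    {"grip": 10,"offset": [0,0,0],"turn": [0,0,0]},
    {"grip": 10,"offset": [0,0,0],"turn": [0,0,0]},
    {"grip": 10,"offset": [0,0,0],"turn": [0,0,0]}
  ],
  "force": 60
}}

```text
time: 4.7
ee_pos: [0.5578, -0.2707, 0.1223]
tcp_rot: [[-0.967, 0.253, 0.004], [0.253, 0.967, -0.002], [-0.004, -0.001, -1.0]]
wrist_force: [-0.1, 0.8, -0.9]
opening: 0.0231
gripper_force: 59.7
```

Run:
```python
from plan import *
GRIP=10
import plan; plan.GRIP=10
st(); s=telemetry.state(); a=RR.T@(np.array(s['ee_pos'])-RO)
rows([(rack(a[0],a[1],.023+.115),2),(slot(.006,0,.023+.125),1),(slot(.006,0,.023+.088),1)])
```

```text
t 4.7 tcp [ 0.5578 -0.2707  0.1223] slot [ 0.0129 -0.4906 -0.0048] rack [ 0.0491 -0.0035  0.0273] F [-0.1  0.8 -0.9] T [0.05 0.02 0.02] open 0.0231 gf 59.7 q [-0.56  0.29  0.16  1.43 -0.   -0.3 ] tilt/err deg slot [ 3.6 29.6 13.1] rack [ 0.1 -0.2  0.1]
12 rows
{"offset":[0.0, 0.0, -0.92],"turn":[-0.01, 0.02, -0.01]},
{"offset":[-0.01, 0.0, -0.92],"turn":[-0.01, 0.03, -0.02]},
--,
{"offset":[0.36, 0.85, -0.03],"turn":[-0.08, -0.66, -0.29]},
{"offset":[0.33, 0.86, -0.05],"turn":[-0.07, -0.67, -0.29]},
{"offset":[0.31, 0.86, -0.06],"turn":[-0.08, -0.66, -0.28]},
{"offset":[0.28, 0.88, -0.07],"turn":[-0.08, -0.67, -0.29]},
{"offset":[0.26, 0.88, -0.09],"turn":[-0.07, -0.66, -0.29]},
{"offset":[0.23, 0.89, -0.09],"turn":[-0.08, -0.66, -0.29]},
{"offset":[0.2, 0.89, -0.09],"turn":[-0.08, -0.67, -0.29]},
{"offset":[0.17, 0.9, -0.1],"turn":[-0.07, -0.66, -0.28]},
{"offset":[0.15, 0.91, -0.11],"turn":[-0.08, -0.67, -0.29]},
--,
{"offset":[0.0, 0.0, 0.62],"turn":[0.0, 0.0, 0.0]},
--
```

Run:
```python
from plan import *
import plan; plan.GRIP=10
rows([(rack(.049,-.0035,.185),3),(slot(.006,0,.023+.14),1)])
```

```text
12 rows
{"offset":[0.0, 0.0, -0.88],"turn":[-0.01, 0.02, -0.01]},
{"offset":[0.0, 0.0, -0.87],"turn":[0.0, 0.01, -0.01]},
{"offset":[-0.01, 0.0, -0.88],"turn":[-0.01, 0.02, -0.01]},
--,
{"offset":[0.37, 0.85, 0.03],"turn":[-0.08, -0.66, -0.29]},
{"offset":[0.35, 0.85, 0.01],"turn":[-0.07, -0.67, -0.29]},
{"offset":[0.33, 0.86, 0.01],"turn":[-0.08, -0.66, -0.28]},
{"offset":[0.31, 0.88, -0.02],"turn":[-0.08, -0.67, -0.29]},
{"offset":[0.28, 0.87, -0.02],"turn":[-0.07, -0.66, -0.29]},
{"offset":[0.26, 0.89, -0.03],"turn":[-0.08, -0.66, -0.29]},
{"offset":[0.24, 0.89, -0.04],"turn":[-0.08, -0.67, -0.29]},
{"offset":[0.21, 0.9, -0.05],"turn":[-0.07, -0.66, -0.28]},
{"offset":[0.19, 0.9, -0.06],"turn":[-0.08, -0.67, -0.29]},
--
```

>>> {"api": "carry_out", "payload": {
  "increments": [
    {"grip": 10,"offset": [0,0,-0.88],"turn": [0,0,0]},
    {"grip": 10,"offset": [0,0,-0.88],"turn": [0,0,0]},
    {"grip": 10,"offset": [0,0,-0.88],"turn": [0,0,0]},
    {"grip": 10,"offset": [0.37,0.85,0.03],"turn": [-0.08,-0.66,-0.29]},
    {"grip": 10,"offset": [0.35,0.85,0.01],"turn": [-0.07,-0.67,-0.29]},
    {"grip": 10,"offset": [0.33,0.86,0.01],"turn": [-0.08,-0.66,-0.28]},
    {"grip": 10,"offset": [0.31,0.88,-0.02],"turn": [-0.08,-0.67,-0.29]},
    {"grip": 10,"offset": [0.28,0.87,-0.02],"turn": [-0.07,-0.66,-0.29]},
    {"grip": 10,"offset": [0.26,0.89,-0.03],"turn": [-0.08,-0.66,-0.29]},
    {"grip": 10,"offset": [0.24,0.89,-0.04],"turn": [-0.08,-0.67,-0.29]},
    {"grip": 10,"offset": [0.21,0.9,-0.05],"turn": [-0.07,-0.66,-0.28]},
    {"grip": 10,"offset": [0.19,0.9,-0.06],"turn": [-0.08,-0.67,-0.29]},
    {"grip": 10,"offset": [0,0,0],"turn": [0,0,0]}
  ]
}}

```text
time: 6.32
ee_pos: [0.4752, 0.2271, 0.262]
tcp_rot: [[-0.866, 0.015, 0.5], [0.013, 1.0, -0.007], [-0.5, 0.001, -0.866]]
wrist_force: [0.1, -0.5, -1.9]
opening: 0.0234
gripper_force: 60.0
```

Run:
```python
from plan import *
import plan; plan.GRIP=10
st()
rows([(slot(.006,0,.023+.09),1)])
ims=[grab('side'),grab('wrist')]
cv2.imwrite('pics/s2.png',np.hstack([cv2.resize(ims[0]['pixels'][170:330,140:290,::-1],(450,480),interpolation=cv2.INTER_CUBIC),cv2.resize(ims[1]['pixels'][:,:,::-1],(350,480))]))
```

```text
t 6.33 tcp [0.4752 0.2271 0.262 ] slot [0.0018 0.0054 0.1629] rack [-0.1557  0.4577  0.167 ] F [ 0.1 -0.5 -1.9] T [-0.08  0.66 -0.06] open 0.0234 gf 60.0 q [ 0.45 -0.44 -0.37  1.17 -0.23  0.41] tilt/err deg slot [-0.2  0.  -0.3] rack [ -3.6 -29.8 -13.4]
1 rows
{"offset":[-0.07, -0.09, 0.83],"turn":[0.05, 0.0, 0.07]},
--
```

View pics/s2.png

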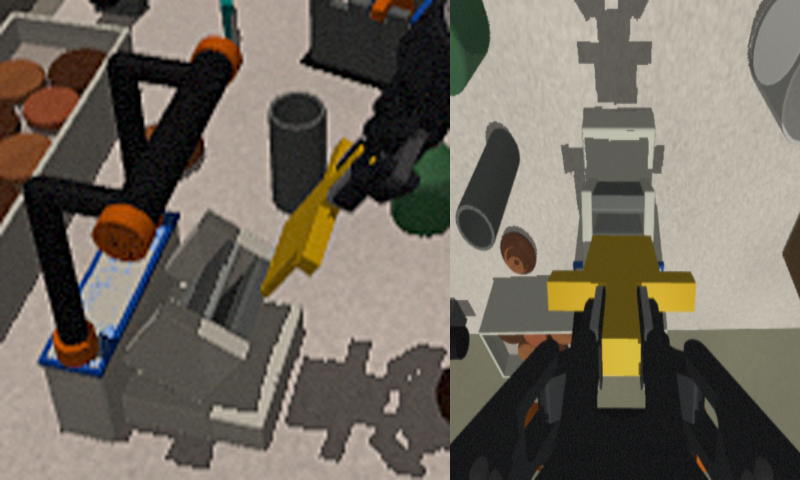

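>>> {"api": "carry_out", "payload": {
  "increments": [
    {"grip": 10,"offset": [-0.07,-0.09,0.2],"turn": [0.05,0,0.07]},
    {"grip": 10,"offset": [0,0,0.3],"turn": [0,0,0]},
    {"grip": 10,"offset": [0,0,0.3],"turn": [0,0,0]},
    {"grip": 10,"offset": [0,0,0],"turn": [0,0,0]}
  ]
}}

```text
time: 6.92
ee_pos: [0.5058, 0.2134, 0.2196]
tcp_rot: [[-0.867, 0.037, 0.496], [0.03, 0.999, -0.021], [-0.497, -0.003, -0.868]]
wrist_force: [-0.1, 0.3, -1.4]
opening: 0.0234
gripper_force: 59.9
```

Run:
```python
from plan import *
st()
im=grab('wrist');W=cloud(im);P=W[np.isfinite(W[...,0])];Q=(P-SO)@SR
# cheeks & guide, screen
for s in(-1,1):
    m=(np.abs(s*Q[:,1]-.047)<.007)&(np.abs(Q[:,2])<.012)&(np.abs(Q[:,0])<.03);print('cheek',s,m.sum(),np.median(Q[m,2]), 'y edges of cheek',np.percentile(Q[(np.abs(s*Q[:,1]-.047)<.02)&(np.abs(Q[:,2])<.006)&(np.abs(Q[:,0])<.03)][:,1],[2,98]))
m=(np.abs(Q[:,1])<.03)&(Q[:,2]<-.01)&(Q[:,2]>-.08)&(np.abs(Q[:,0])<.05);print(m.sum(),np.histogram(Q[m,0],np.arange(-.03,.05,.004)))
hsv=cv2.cvtColor(im['pixels'],cv2.COLOR_RGB2HSV);y=(hsv[...,0]>18)&(hsv[...,0]<34)&(hsv[...,1]>130)
Y=W[y];Y=Y[np.isfinite(Y[:,0])];L=(Y-np.array(telemetry.state()['ee_pos']))@SR
print('yellow rel TCP: y',np.percentile(L[:,1],[1,50,99]));
b=(np.abs(L[:,1])>.02);print('bar',np.percentile(L[b],[2,98],axis=0));f=(np.abs(L[:,1])<.03)&(L[:,2]<-.04);print('blade',np.percentile(L[f],[2,50,98],axis=0) if f.any() else 0)
```

```text
t 6.92 tcp [0.5058 0.2134 0.2196] slot [ 0.0073 -0.0077  0.1108] rack [-0.1227  0.452   0.1246] F [-0.1  0.3 -1.4] T [ 0.01  0.66 -0.01] open 0.0234 gf 59.9 q [ 0.4  -0.39 -0.42  1.07 -0.21  0.38] tilt/err deg slot [0.6 0.2 0.6] rack [ -3.  -29.7 -12.2]
cheek -1 599 -0.00028270123297554023 y edges of cheek [-0.05665738 -0.02786384]
cheek 1 814 -0.0003186642692159452 y edges of cheek [0.02832407 0.05190731]
2269 (array([ 28,   0,   0, 679,   0,   0,   0,   0,   0,   0,   0, 518,   0,
         0,   0,   0,   0,   0,   0]), array([-0.03 , -0.026, -0.022, -0.018, -0.014, -0.01 , -0.006, -0.002,
        0.002,  0.006,  0.01 ,  0.014,  0.018,  0.022,  0.026,  0.03 ,
        0.034,  0.038,  0.042,  0.046]))
yellow rel TCP: y [-0.05948187 -0.00151415  0.05641793]
bar [[-0.00798444 -0.05967431 -0.0943732 ]
 [ 0.0068858   0.05666025 -0.01228179]]
blade [[-0.00533205 -0.02871438 -0.09809891]
 [-0.00455776  0.00038169 -0.06415683]
 [-0.00370288  0.02889406 -0.0409316 ]]
```

>>> {"api": "carry_out", "payload": {
  "increments": [
    {"grip": 10,"offset": [0,0,0],"turn": [0,0,0]},
    {"grip": 10,"offset": [0,0,0],"turn": [0,0,0]}
  ]
}}

```text
time: 7.22
ee_pos: [0.5061, 0.2161, 0.2238]
tcp_rot: [[-0.864, 0.033, 0.502], [0.028, 0.999, -0.017], [-0.502, -0.0, -0.865]]
wrist_force: [0.6, 0.3, -1.3]
opening: 0.0232
gripper_force: 59.9
```

Run:
```python
from plan import *
st()
im=load('wrist');W=cloud(im);P=W[np.isfinite(W[...,0])];Q=(P-SO)@SR
m=(np.abs(Q[:,1])<.03)&(Q[:,2]<-.01)&(Q[:,2]>-.08)&(Q[:,0]>.008)&(Q[:,0]<.03);print('screen x',np.percentile(Q[m,0],[5,50,95]),np.percentile(Q[m,2],[5,95]))
m=(np.abs(Q[:,1])<.03)&(np.abs(Q[:,2])<.01)&(np.abs(Q[:,0])<.03);print(np.c_[np.histogram(Q[m,0],np.arange(-.02,.03,.002))[0]].T)
rows([(slot(.006,0,.085),1)])
```

```text
t 7.22 tcp [0.5061 0.2161 0.2238] slot [ 0.0096 -0.0049  0.1143] rack [-0.1231  0.4548  0.1288] F [ 0.6  0.3 -1.3] T [0.03 0.68 0.03] open 0.0232 gf 59.9 q [ 0.4  -0.4  -0.41  1.07 -0.21  0.38] tilt/err deg slot [ 0.3 -0.1  0.5] rack [ -3.3 -30.  -12.4]
screen x [0.0152057  0.01551705 0.01583062] [-0.06665182 -0.03336663]
[[  0  16 276 173 167 152 159 169 142  80   0   0   0   0   0   0   0   0
    0   0   0   0   0   0]]
1 rows
{"offset":[0.06, 0.08, 0.49],"turn":[-0.06, 0.03, -0.1]},
--
```

>>> {"api": "carry_out", "payload": {
  "increments": [
    {"grip": 10,"offset": [0.05,0.08,0],"turn": [-0.06,0,-0.1]},
    {"grip": 10,"offset": [0,0,0.1],"turn": [0,0,0]},
    {"grip": 10,"offset": [0,0,0.3],"turn": [0,0,0]},
    {"grip": 10,"offset": [0,0,0.3],"turn": [0,0,0]},
    {"grip": 10,"offset": [0,0,0.1],"turn": [0,0,0]},
    {"grip": 10,"offset": [0,0,0],"turn": [0,0,0]}
  ]
}}

```text
time: 7.98
ee_pos: [0.5267, 0.2205, 0.1787]
tcp_rot: [[-0.866, 0.022, 0.499], [0.018, 1.0, -0.012], [-0.499, -0.001, -0.866]]
wrist_force: [-0.4, -0.1, -1.9]
opening: 0.0234
gripper_force: 59.9
```

```bash
python3 -c "
from plan import *
st()"
```

```text
t 7.97 tcp [0.5267 0.2205 0.1787] slot [ 0.0049 -0.0001  0.0649] rack [-0.1042  0.4642  0.0837] F [-0.4 -0.1 -1.9] T [ 0.01  0.74 -0.  ] open 0.0234 gf 59.9 q [ 0.39 -0.34 -0.46  0.97 -0.2   0.36] tilt/err deg slot [ 0.1  0.  -0. ] rack [ -3.4 -29.8 -13. ]
```

>>> {"api": "carry_out", "payload": {
  "increments": [
    {"grip": 10,"offset": [0,0,0.25],"turn": [0,0,0]},
    {"grip": 10,"offset": [0,0,0.25],"turn": [0,0,0]},
    {"grip": 10,"offset": [0,0,0.15],"turn": [0,0,0]},
    {"grip": 10,"offset": [0,0,0.05],"turn": [0,0,0]},
    {"grip": 10,"offset": [0,0,0],"turn": [0,0,0]},
    {"grip": 10,"offset": [0,0,0],"turn": [0,0,0]}
  ]
}}

```text
time: 8.72
ee_pos: [0.5463, 0.22, 0.1449]
tcp_rot: [[-0.867, 0.021, 0.498], [0.017, 1.0, -0.012], [-0.498, -0.002, -0.867]]
wrist_force: [-19.6, -2.9, 14.3]
opening: 0.0227
gripper_force: 63.8
```

```bash
python3 -c "
from plan import *
st()"
```

```text
t 8.72 tcp [0.5463 0.22   0.1449] slot [ 0.0049 -0.0002  0.0259] rack [-0.0851  0.4686  0.0499] F [-19.6  -2.9  14.3] T [-0.61  2.61 -0.23] open 0.0227 gf 63.8 q [ 0.37 -0.28 -0.48  0.88 -0.19  0.34] tilt/err deg slot [ 0.1  0.1 -0.1] rack [ -3.4 -29.8 -13.1]
```

Yellow bottomed at TCP z 25.9 mm with about 22 N, so it is home. Next it goes back to its notch.

Run:
```python
from plan import *
import plan; plan.GRIP=10
A=slot(.0055,0,.165);B=rack(.049,-.001,.185)
e=rows([(A,4),(B,1)])
rows([(rack(.049,-.001,.03),5)],start=e)
```

```text
13 rows
{"offset":[0.0, 0.0, -0.58],"turn":[0.0, -0.01, 0.01]},
{"offset":[0.0, 0.0, -0.58],"turn":[-0.01, 0.0, 0.0]},
{"offset":[-0.01, 0.0, -0.58],"turn":[0.0, -0.01, 0.01]},
{"offset":[0.0, 0.0, -0.58],"turn":[0.0, 0.0, 0.01]},
--,
{"offset":[-0.16, -0.9, 0.06],"turn":[0.08, 0.66, 0.29]},
{"offset":[-0.19, -0.9, 0.06],"turn":[0.07, 0.67, 0.28]},
{"offset":[-0.21, -0.9, 0.05],"turn":[0.08, 0.66, 0.29]},
{"offset":[-0.24, -0.88, 0.05],"turn":[0.08, 0.66, 0.29]},
{"offset":[-0.26, -0.88, 0.04],"turn":[0.07, 0.67, 0.29]},
{"offset":[-0.29, -0.88, 0.02],"turn":[0.08, 0.66, 0.29]},
{"offset":[-0.31, -0.86, 0.02],"turn":[0.08, 0.66, 0.28]},
{"offset":[-0.33, -0.86, 0.0],"turn":[0.08, 0.67, 0.29]},
{"offset":[-0.35, -0.85, -0.01],"turn":[0.07, 0.66, 0.29]},
--
5 rows
{"offset":[0.0, 0.0, 0.52],"turn":[0.0, 0.0, 0.0]},
{"offset":[0.0, 0.0, 0.51],"turn":[0.0, 0.0, 0.0]},
{"offset":[0.0, 0.0, 0.52],"turn":[0.0, 0.0, 0.0]},
{"offset":[0.0, 0.0, 0.52],"turn":[0.0, 0.0, 0.0]},
{"offset":[0.0, 0.0, 0.52],"turn":[0.0, 0.0, 0.0]},
--
```

>>> {"api": "carry_out", "payload": {
  "increments": [
    {"grip": 10,"offset": [0,0,-0.58],"turn": [0,0,0]},
    {"grip": 10,"offset": [0,0,-0.58],"turn": [0,0,0]},
    {"grip": 10,"offset": [-0.01,0,-0.58],"turn": [0,0,0]},
    {"grip": 10,"offset": [0,0,-0.58],"turn": [0,0,0]},
    {"grip": 10,"offset": [-0.16,-0.9,0.06],"turn": [0.08,0.66,0.29]},
    {"grip": 10,"offset": [-0.19,-0.9,0.06],"turn": [0.07,0.67,0.28]},
    {"grip": 10,"offset": [-0.21,-0.9,0.05],"turn": [0.08,0.66,0.29]},
    {"grip": 10,"offset": [-0.24,-0.88,0.05],"turn": [0.08,0.66,0.29]},
    {"grip": 10,"offset": [-0.26,-0.88,0.04],"turn": [0.07,0.67,0.29]},
    {"grip": 10,"offset": [-0.29,-0.88,0.02],"turn": [0.08,0.66,0.29]},
    {"grip": 10,"offset": [-0.31,-0.86,0.02],"turn": [0.08,0.66,0.28]},
    {"grip": 10,"offset": [-0.33,-0.86,0],"turn": [0.08,0.67,0.29]},
    {"grip": 10,"offset": [-0.35,-0.85,-0.01],"turn": [0.07,0.66,0.29]},
    {"grip": 10,"offset": [0,0,0],"turn": [0,0,0]},
    {"grip": 10,"offset": [0,0,0],"turn": [0,0,0]},
    {"grip": 10,"offset": [0,0,0],"turn": [0,0,0]}
  ]
}}

```text
time: 10.72
ee_pos: [0.5603, -0.267, 0.2802]
tcp_rot: [[-0.968, 0.249, 0.003], [0.249, 0.968, -0.002], [-0.003, -0.001, -1.0]]
wrist_force: [-0.2, 0.8, -2.5]
opening: 0.023
gripper_force: 60.5
```

Run:
```python
from plan import *
import plan; plan.GRIP=10
st(); rows([(rack(.049,-.001,.03),5)])
```

```text
t 10.72 tcp [ 0.5603 -0.267   0.2802] slot [ 0.094  -0.4867  0.1307] rack [0.0505 0.0007 0.1852] F [-0.2  0.8 -2.5] T [0.01 0.07 0.01] open 0.023 gf 60.5 q [-0.55  0.33  0.52  1.76  0.   -0.3 ] tilt/err deg slot [ 3.5 29.7 12.9] rack [ 0.1 -0.2 -0.1]
5 rows
{"offset":[0.01, -0.01, 0.52],"turn":[0.0, 0.01, 0.0]},
{"offset":[0.0, 0.0, 0.51],"turn":[0.0, 0.01, 0.01]},
{"offset":[0.01, -0.01, 0.52],"turn":[-0.01, 0.0, 0.0]},
{"offset":[0.01, 0.0, 0.52],"turn":[0.0, 0.01, 0.0]},
{"offset":[0.0, -0.01, 0.52],"turn":[0.0, 0.01, 0.01]},
--
```

>>> {"api": "carry_out", "payload": {
  "increments": [
    {"grip": 10,"offset": [0.02,-0.02,0.5],"turn": [0,0,0]},
    {"grip": 10,"offset": [0,0,0.6],"turn": [0,0.02,0]},
    {"grip": 10,"offset": [0,0,0.6],"turn": [0,0.02,0]},
    {"grip": 10,"offset": [0,0,0.5],"turn": [0,0,0]},
    {"grip": 10,"offset": [0,0,0.3],"turn": [0,0,0]},
    {"grip": 10,"offset": [0,0,0.1],"turn": [0,0,0]},
    {"grip": 10,"offset": [0,0,0.03],"turn": [0,0,0]},
    {"grip": 10,"offset": [0,0,0],"turn": [0,0,0]},
    {"grip": 10,"offset": [0,0,0],"turn": [0,0,0]}
  ]
}}

```text
time: 11.85
ee_pos: [0.5594, -0.2693, 0.1222]
tcp_rot: [[-0.968, 0.251, -0.001], [0.251, 0.968, -0.001], [0.0, -0.001, -1.0]]
wrist_force: [0.2, -0.1, -0.8]
opening: 0.0233
gripper_force: 60.5
```

Run:
```python
from plan import *
st()
```

```text
t 11.85 tcp [ 0.5594 -0.2693  0.1222] slot [ 0.0143 -0.4891 -0.0057] rack [ 0.0503 -0.0018  0.0272] F [ 0.2 -0.1 -0.8] T [-0.01  0.02  0.06] open 0.0233 gf 60.5 q [-0.56  0.3   0.17  1.44 -0.   -0.3 ] tilt/err deg slot [ 3.5 29.9 12.9] rack [ 0.1  0.  -0. ]
```

>>> {"api": "carry_out", "payload": {
  "increments": [
    {"grip": 60,"offset": [0,0,0],"turn": [0,0,0]},
    {"grip": 60,"offset": [0,0,0],"turn": [0,0,0]},
    {"grip": 60,"offset": [0,0,0],"turn": [0,0,0]},
    {"grip": 60,"offset": [0.4,0,-0.02],"turn": [0,0,0]},
    {"grip": 60,"offset": [0.42,-0.01,0],"turn": [0,0,0]},
    {"grip": 60,"offset": [0,0,0],"turn": [0,0,0]},
    {"grip": 60,"offset": [0,0,0],"turn": [0,0,0]},
    {"grip": 10,"offset": [0,0,0],"turn": [0,0,0]},
    {"grip": 10,"offset": [0,0,0],"turn": [0,0,0]},
    {"grip": 10,"offset": [0,0,0],"turn": [0,0,0]},
    {"grip": 10,"offset": [0,0,0],"turn": [0,0,0]}
  ]
}}

```text
time: 13.22
ee_pos: [0.5115, -0.2573, 0.1225]
tcp_rot: [[-0.968, 0.25, -0.002], [0.25, 0.968, -0.0], [0.001, -0.0, -1.0]]
wrist_force: [0.6, -0.4, 1.4]
opening: 0.0232
gripper_force: 59.1
```

Run:
```python
from plan import *
import plan; plan.GRIP=10
st()
im=grab('side');cv2.imwrite('pics/s3.png',cv2.resize(im['pixels'][120:220,220:330,::-1],(550,500),interpolation=cv2.INTER_CUBIC))
s=telemetry.state(); a=RR.T@(np.array(s['ee_pos'])-RO)
e=rows([(rack(a[0],a[1],.185),4),(slot(.0065,0,.165),1)])
rows([(slot(.0065,0,.115),1)],start=e)
```

```text
t 13.22 tcp [ 0.5115 -0.2573  0.1225] slot [-0.0273 -0.4781  0.0186] rack [ 0.0008 -0.0021  0.0275] F [ 0.6 -0.4  1.4] T [-0.05 -0.19 -0.01] open 0.0232 gf 59.1 q [-0.58  0.18  0.02  1.42 -0.   -0.33] tilt/err deg slot [ 3.5 30.  12.9] rack [ 0.   0.1 -0. ]
13 rows
{"offset":[0.0, 0.0, -0.66],"turn":[0.0, 0.0, 0.0]},
{"offset":[0.0, 0.0, -0.65],"turn":[0.0, -0.01, 0.0]},
{"offset":[0.0, 0.0, -0.66],"turn":[0.0, 0.0, 0.0]},
{"offset":[0.0, 0.0, -0.66],"turn":[-0.01, -0.01, 0.0]},
--,
{"offset":[0.28, 0.84, 0.03],"turn":[-0.08, -0.66, -0.29]},
{"offset":[0.26, 0.85, 0.01],"turn":[-0.07, -0.67, -0.29]},
{"offset":[0.25, 0.86, 0.01],"turn":[-0.08, -0.66, -0.28]},
{"offset":[0.22, 0.86, 0.0],"turn":[-0.08, -0.66, -0.29]},
{"offset":[0.19, 0.87, -0.01],"turn":[-0.07, -0.67, -0.29]},
{"offset":[0.18, 0.87, -0.01],"turn":[-0.08, -0.66, -0.29]},
{"offset":[0.15, 0.88, -0.01],"turn":[-0.08, -0.66, -0.28]},
{"offset":[0.13, 0.88, -0.02],"turn":[-0.07, -0.67, -0.29]},
{"offset":[0.11, 0.88, -0.02],"turn":[-0.08, -0.66, -0.29]},
--
1 rows
{"offset":[0.0, 0.0, 0.83],"turn":[0.0, 0.0, 0.0]},
--
```

View pics/s3.png

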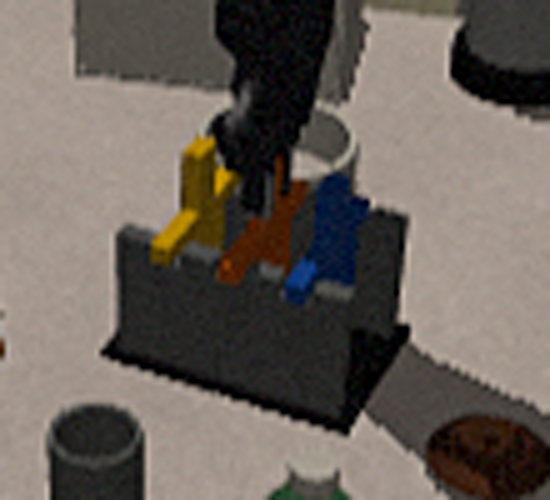

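Side crop: yellow hangs back in its notch at (190,210), orange is gripped at (265,225), and blue is untouched at (330,240). Now I carry the orange.

>>> {"api": "carry_out", "payload": {
  "increments": [
    {"grip": 10,"offset": [0,0,-0.66],"turn": [0,0,0]},
    {"grip": 10,"offset": [0,0,-0.66],"turn": [0,0,0]},
    {"grip": 10,"offset": [0,0,-0.66],"turn": [0,0,0]},
    {"grip": 10,"offset": [0,0,-0.66],"turn": [0,0,0]},
    {"grip": 10,"offset": [0.28,0.84,0.03],"turn": [-0.08,-0.66,-0.29]},
    {"grip": 10,"offset": [0.26,0.85,0.01],"turn": [-0.07,-0.67,-0.29]},
    {"grip": 10,"offset": [0.25,0.86,0.01],"turn": [-0.08,-0.66,-0.28]},
    {"grip": 10,"offset": [0.22,0.86,0],"turn": [-0.08,-0.66,-0.29]},
    {"grip": 10,"offset": [0.19,0.87,-0.01],"turn": [-0.07,-0.67,-0.29]},
    {"grip": 10,"offset": [0.18,0.87,-0.01],"turn": [-0.08,-0.66,-0.29]},
    {"grip": 10,"offset": [0.15,0.88,-0.01],"turn": [-0.08,-0.66,-0.28]},
    {"grip": 10,"offset": [0.13,0.88,-0.02],"turn": [-0.07,-0.67,-0.29]},
    {"grip": 10,"offset": [0.11,0.88,-0.02],"turn": [-0.08,-0.66,-0.29]},
    {"grip": 10,"offset": [0,0,0.2],"turn": [0,0,0]},
    {"grip": 10,"offset": [0,0,0.4],"turn": [0,0,0]},
    {"grip": 10,"offset": [0,0,0.2],"turn": [0,0,0]},
    {"grip": 10,"offset": [0,0,0],"turn": [0,0,0]},
    {"grip": 10,"offset": [0,0,0],"turn": [0,0,0]}
  ]
}}

```text
time: 15.52
ee_pos: [0.5021, 0.2207, 0.2256]
tcp_rot: [[-0.867, 0.023, 0.498], [0.02, 1.0, -0.012], [-0.498, 0.0, -0.867]]
wrist_force: [0.3, 1.0, -1.8]
opening: 0.023
gripper_force: 59.9
```

Run:
```python
from plan import *
import plan; plan.GRIP=10
st()
im=grab('wrist');W=cloud(im);P=W[np.isfinite(W[...,0])];Q=(P-SO)@SR
m=(np.abs(Q[:,1])<.03)&(Q[:,2]<-.01)&(Q[:,2]>-.08)&(Q[:,0]>.008)&(Q[:,0]<.03);print('screen x',m.sum(),np.percentile(Q[m,0],[5,50,95]))
hsv=cv2.cvtColor(im['pixels'],cv2.COLOR_RGB2HSV);y=(hsv[...,0]>3)&(hsv[...,0]<16)&(hsv[...,1]>140)
Y=W[y];Y=Y[np.isfinite(Y[:,0])];L=(Y-np.array(telemetry.state()['ee_pos']))@SR;L=L[(np.abs(L)<.12).all(1)]
f=(np.abs(L[:,1])<.03)&(L[:,2]<-.04);print('blade rel tcp',f.sum(),np.percentile(L[f],[2,50,98],axis=0));print('ends y',np.percentile(L[:,1],[1,99]))
z=(L[:,2]<-.04)&(L[:,2]>-.06)&(np.abs(L[:,1])<.03);z2=(L[:,2]<-.07)&(L[:,2]>-.095)&(np.abs(L[:,1])<.03);print(np.median(L[z],0),np.median(L[z2],0))
rows([(slot(.0085,0,.115),1)])
```

```text
t 15.53 tcp [0.5021 0.2207 0.2256] slot [ 0.007  -0.0005  0.1179] rack [-0.1281  0.4582  0.1306] F [ 0.3  1.  -1.8] T [-0.04  0.76 -0.01] open 0.023 gf 59.9 q [ 0.41 -0.4  -0.41  1.08 -0.21  0.38] tilt/err deg slot [0.  0.1 0.1] rack [ -3.4 -29.7 -12.9]
screen x 395 [0.01522008 0.01552428 0.01583217]
blade rel tcp 1938 [[-7.58787321e-03 -2.87958385e-02 -9.55042151e-02]
 [-7.18764892e-03 -2.27375363e-05 -6.32042745e-02]
 [-6.76524607e-03  2.87105930e-02 -4.09082595e-02]]
ends y [-0.05884296  0.05606995]
[-7.16089728e-03 -8.97209197e-05 -4.92503322e-02] [-7.20278675e-03  5.21968659e-05 -8.11454143e-02]
1 rows
{"offset":[-0.02, 0.0, 0.06],"turn":[0.0, -0.02, -0.01]},
--
```

>>> {"api": "carry_out", "payload": {
  "increments": [
    {"grip": 10,"offset": [-0.03,0,0.05],"turn": [0,0,0]},
    {"grip": 10,"offset": [0,0,0.2],"turn": [0,0,0]},
    {"grip": 10,"offset": [0,0,0.2],"turn": [0,0,0]},
    {"grip": 10,"offset": [0,0,0.2],"turn": [0,0,0]},
    {"grip": 10,"offset": [0,0,0],"turn": [0,0,0]},
    {"grip": 10,"offset": [0,0,0],"turn": [0,0,0]}
  ]
}}

```text
time: 16.32
ee_pos: [0.5224, 0.2208, 0.1918]
tcp_rot: [[-0.868, 0.022, 0.497], [0.019, 1.0, -0.011], [-0.497, -0.0, -0.868]]
wrist_force: [0.7, 0.6, -1.9]
opening: 0.0229
gripper_force: 59.9
```

Run:
```python
from plan import *
st()
```

```text
t 16.32 tcp [0.5224 0.2208 0.1918] slot [0.0077 0.0001 0.0784] rack [-0.1085  0.4634  0.0968] F [ 0.7  0.6 -1.9] T [-0.02  0.8   0.04] open 0.0229 gf 59.9 q [ 0.39 -0.35 -0.44  1.   -0.2   0.37] tilt/err deg slot [ 0.   0.2 -0. ] rack [ -3.4 -29.7 -13. ]
```

>>> {"api": "carry_out", "payload": {
  "increments": [
    {"grip": 10,"offset": [-0.01,0,0.25],"turn": [0,0,0]},
    {"grip": 10,"offset": [0,0,0.25],"turn": [0,0,0]},
    {"grip": 10,"offset": [0,0,0.2],"turn": [0,0,0]},
    {"grip": 10,"offset": [0,0,0.1],"turn": [0,0,0]},
    {"grip": 10,"offset": [0,0,0.05],"turn": [0,0,0]},
    {"grip": 10,"offset": [0,0,0],"turn": [0,0,0]},
    {"grip": 10,"offset": [0,0,0],"turn": [0,0,0]}
  ]
}}

```text
time: 17.2
ee_pos: [0.5489, 0.2205, 0.1488]
tcp_rot: [[-0.867, 0.022, 0.498], [0.019, 1.0, -0.011], [-0.499, 0.0, -0.867]]
wrist_force: [0.2, 0.6, -2.0]
opening: 0.0229
gripper_force: 59.9
```

Run:
```python
from plan import *
st()
```

```text
t 17.2 tcp [0.5489 0.2205 0.1488] slot [0.0091 0.0003 0.028 ] rack [-0.0828  0.4697  0.0538] F [ 0.2  0.6 -2. ] T [-0.03  0.74  0.01] open 0.0229 gf 59.9 q [ 0.37 -0.28 -0.47  0.89 -0.19  0.34] tilt/err deg slot [-0.   0.1  0. ] rack [ -3.5 -29.8 -13. ]
```

Orange went in freely. I'll press it down, then wiggle it across the gap to feel how much play is left, and so whether the 18 mm packer could fit.

>>> {"api": "carry_out", "payload": {
  "increments": [
    {"grip": 10,"offset": [0,0,0.04],"turn": [0,0,0]},
    {"grip": 10,"offset": [0,0,0],"turn": [0,0,0]},
    {"grip": 10,"offset": [0,0,0],"turn": [0,0,0]}
  ]
}}

```text
time: 17.58
ee_pos: [0.5496, 0.2206, 0.1482]
tcp_rot: [[-0.867, 0.021, 0.499], [0.019, 1.0, -0.01], [-0.499, 0.0, -0.867]]
wrist_force: [-8.1, -0.6, 5.9]
opening: 0.023
gripper_force: 61.4
```

Run:
```python
from plan import *
st()
```

```text
t 17.57 tcp [0.5496 0.2206 0.1482] slot [0.0094 0.0005 0.0271] rack [-0.0821  0.47    0.0532] F [-8.1 -0.6  5.9] T [-0.24  1.52 -0.23] open 0.023 gf 61.4 q [ 0.37 -0.28 -0.47  0.89 -0.19  0.34] tilt/err deg slot [-0.   0.1 -0. ] rack [ -3.5 -29.8 -13. ]
```

>>> {"api": "carry_out", "payload": {
  "increments": [
    {"grip": 10,"offset": [0,0,-0.08],"turn": [0,0,0]},
    {"grip": 10,"offset": [-0.04,0,0],"turn": [0,0,0]},
    {"grip": 10,"offset": [-0.02,0,0],"turn": [0,0,0]},
    {"grip": 10,"offset": [0,0,0],"turn": [0,0,0]},
    {"grip": 10,"offset": [0,0,0],"turn": [0,0,0]}
  ]
}}

```text
time: 18.2
ee_pos: [0.5489, 0.2202, 0.1499]
tcp_rot: [[-0.869, 0.021, 0.494], [0.018, 1.0, -0.011], [-0.494, -0.001, -0.87]]
wrist_force: [-6.4, 1.8, -2.8]
opening: 0.023
gripper_force: 60.2
```

Run:
```python
from plan import *
st()
```

```text
t 18.2 tcp [0.5489 0.2202 0.1499] slot [0.0097 0.0001 0.0289] rack [-0.0827  0.4695  0.0549] F [-6.4  1.8 -2.8] T [ 0.23  1.96 -0.07] open 0.023 gf 60.2 q [ 0.37 -0.27 -0.46  0.9  -0.19  0.34] tilt/err deg slot [ 0.   0.4 -0.1] rack [ -3.4 -29.5 -13. ]
```

>>> {"api": "carry_out", "payload": {
  "increments": [
    {"grip": 10,"offset": [0.05,0,0],"turn": [0,0,0]},
    {"grip": 10,"offset": [0.05,0,0],"turn": [0,0,0]},
    {"grip": 10,"offset": [0.02,0,0],"turn": [0,0,0]},
    {"grip": 10,"offset": [0,0,0],"turn": [0,0,0]},
    {"grip": 10,"offset": [0,0,0],"turn": [0,0,0]}
  ]
}}

```text
time: 18.82
ee_pos: [0.5454, 0.2204, 0.1498]
tcp_rot: [[-0.866, 0.023, 0.5], [0.02, 1.0, -0.011], [-0.5, 0.0, -0.866]]
wrist_force: [2.9, -0.4, -2.0]
opening: 0.0233
gripper_force: 59.8
```

Run:
```python
from plan import *
st()
```

```text
t 18.82 tcp [0.5454 0.2204 0.1498] slot [0.0066 0.0002 0.0306] rack [-0.0861  0.4688  0.0548] F [ 2.9 -0.4 -2. ] T [-0.09 -0.02 -0.01] open 0.0233 gf 59.8 q [ 0.37 -0.29 -0.48  0.89 -0.19  0.35] tilt/err deg slot [-0. -0.  0.] rack [ -3.5 -29.9 -12.9]
```

Play is about 3 mm (TCP x 6.6 to 9.7 mm), so the gap is about 15.5–16 mm. That matches the camera's 15.5 mm: blue (18 mm) can't enter, and orange stays. I seat it and release.

>>> {"api": "carry_out", "payload": {
  "increments": [
    {"grip": 10,"offset": [-0.01,0,0.04],"turn": [0,0,0]},
    {"grip": 10,"offset": [0,0,0.03],"turn": [0,0,0]},
    {"grip": 10,"offset": [0,0,0],"turn": [0,0,0]},
    {"grip": 10,"offset": [0,0,0],"turn": [0,0,0]},
    {"grip": 60,"offset": [0,0,0],"turn": [0,0,0]},
    {"grip": 60,"offset": [0,0,0],"turn": [0,0,0]},
    {"grip": 60,"offset": [0,0,0],"turn": [0,0,0]},
    {"grip": 60,"offset": [0,0,-0.2],"turn": [0,0,0]},
    {"grip": 60,"offset": [0,0,-0.5],"turn": [0,0,0]},
    {"grip": 60,"offset": [0,0,-0.6],"turn": [0,0,0]},
    {"grip": 60,"offset": [0,0,-0.6],"turn": [0,0,0]},
    {"grip": 60,"offset": [0,0,0],"turn": [0,0,0]},
    {"grip": 60,"offset": [0,0,0],"turn": [0,0,0]}
  ]
}}

```text
time: 20.45
ee_pos: [0.4899, 0.2216, 0.2438]
tcp_rot: [[-0.867, 0.022, 0.497], [0.019, 1.0, -0.011], [-0.497, -0.0, -0.867]]
wrist_force: [0.8, -0.1, 0.1]
opening: 0.0598
gripper_force: 0.0
```

Run:
```python
from plan import *
from fit import packer,least_squares
st()
I={n:grab(n) for n in('side','wrist')}
for n,im in I.items():
    W=cloud(im);hsv=cv2.cvtColor(im['pixels'],cv2.COLOR_RGB2HSV);m=(hsv[...,0]>3)&(hsv[...,0]<16)&(hsv[...,1]>140)&np.isfinite(W[...,0])
    Q=(W[m]-SO)@SR;Q=Q[(np.abs(Q[:,0])<.03)&(np.abs(Q[:,1])<.075)&(Q[:,2]>-.02)&(Q[:,2]<.09)]
    r=least_squares(lambda p:packer(Q-p,.013,0),[.0065,0,0],loss='soft_l1',f_scale=.002);print(n,len(Q),'packer in slot',r.x.round(4))
a=cv2.resize(I['side']['pixels'][150:330,140:310,::-1],(450,480),interpolation=cv2.INTER_CUBIC)
b=cv2.resize(I['side']['pixels'][140:220,225:325,::-1],(350,280),interpolation=cv2.INTER_CUBIC)
cv2.imwrite('pics/s4.png',np.hstack([a,cv2.copyMakeBorder(b,0,200,0,0,cv2.BORDER_CONSTANT)]))
```

```text
t 20.45 tcp [0.4899 0.2216 0.2438] slot [0.0055 0.0002 0.1397] rack [-0.1401  0.4561  0.1488] F [ 0.8 -0.1  0.1] T [0.02 0.52 0.04] open 0.0598 gf 0.0 q [ 0.43 -0.42 -0.39  1.13 -0.22  0.4 ] tilt/err deg slot [-0.   0.2 -0. ] rack [ -3.5 -29.7 -13. ]
side 405 packer in slot [0.0062 0.0016 0.0006]
wrist 2921 packer in slot [ 0.0067 -0.0006 -0.0001]
```

View pics/s4.png

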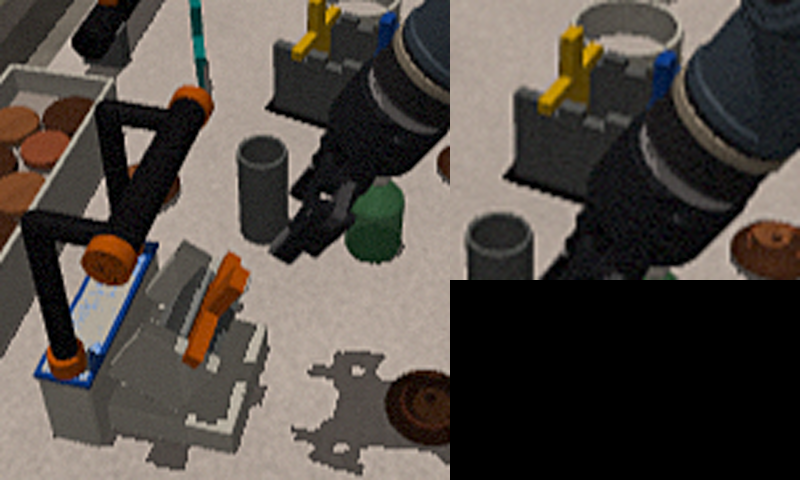

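The left crop shows orange standing home in the slot at (215,310). The fit gives z ≈ 0 and x ≈ 6.5 mm, lying on the guide. In the right crop yellow (570,70) and blue (665,75) hang in the rack, and the gripper is clear.

```bash
python3 -c "
from station import job
print(job.sign_off())"
```

```text
the job is handed in; nothing more can be done
None
```

The orange (13 mm) packer is left fully home in the slot, with yellow and blue hanging in the rack; I did not try blue physically, because the measured gap of about 15.5–16 mm is too narrow for its 18 mm blade, and sign-off returned no verdict.

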